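# Lay the tracing board flat

## Robot

A 7-joint arm with a two-finger parallel gripper is mounted at the origin on the work surface. World frame = base frame: x ahead of the robot, y to its left, z up, the work surface at z = 0. Lengths are in m, angles in rad, forces in N, time in s.
With the tool pointing down it reaches from about 0.4 to 0.85 m from the base axis. Payload 10.4 kg.
Tool frame: the origin (TCP) lies between the finger pads; the fingertips stand 11 mm ahead of it and the grasp point (between the pads) lies 8 mm behind it; x points along the fingers, y is the direction in which the jaws open and shut, and the axes are right-handed (so a half turn about x gives the same grasp; the last joint's range is limited). The gripper opens to 87 mm and grips with 3 to 60 N. Pads are 19 mm wide; open, the fingers measure 117 mm over their backs; the gripper's body (75 mm by 190 mm) begins 51 mm behind the grasp point.
Start: joints at [-1.147, 0.332, -0.065, 1.46, 0.022, 1.35, -0.088], TCP at [0.27, 0.564, 0.234] pointing down, gripper open.
Joint ranges: [-2.6, 2.6], [-0.5, 2.12], [-1.47, 1.34], [0.16, 2.42], [-1.27, 4.41], [0.06, 2.06], [-2.6, 2.6]. Speed limits (rad/s): [2.22, 2.22, 2.79, 2.79, 3.14, 3.14, 3.14].

## Interface

Orientations are given as a unit quaternion [x, y, z, w].
In Python, from bench import r, cams, ticket gives the robot as it stands. The module is installed in compiled form; this text tells all that it offers.
- The arm moves only by the tool drive_tool, never from a script. Its argument "moves" is text: rows parted by semicolons, each of 5 numbers parted by spaces: the shift along the world's x, y, z in m, then the turn about the world's z in degrees, then the closure, from 0 (fully open) to 1 (shut). In form: x y z twist grip; .... A call has 1 to 20 rows; each row shifts and turns the commanded pose from where the row before left it; what a row does not reach is not made up. A row lasts 1/8 s, in which the tool goes at most 62.5 mm and 10.7 degrees, less where a joint would pass 70% of its speed; a pose out of reach is approached as far as the arm can. A call is refused whole if a number of a shift passes 0.0625 or a number of a turn 10.7, either way. A call with a gripper value outside its range is refused whole. The fingers move at their own pace and stop on an object; "newtons" is the grip in N (left out, the last holds). Time passes only in rows, so rows that do not move let the fingers close. It gives the time, the measured TCP pose, the force and the opening at its end, in the units of the state.
- r.read_state(): the state, without advancing time (a new reading comes with each control period).
- cams.camera(name): name is "scene" or "side" or "wrist"; returns a dict with "color" (400x640x3 uint8, red, green, blue), "fx", "fy", "cx", "cy" (pixels), "distortion" ([k1, k2, p1, p2, k3] as OpenCV has them; the pictures are not rectified), "extrinsics" (4x4, takes a point from camera to world coordinates). Camera axes: x right, y down, z forward; pixel columns grow to the right and rows downward; lengths in m; the calibration is good to about 2 mm. A picture is of the moment at which its call begins. There is no depth.
- ticket.close_job(): hands the job in, once; it reports no verdict.
The state is a dict: "time": time; "joint_positions": joint angles; "joint_vel": joint speeds; "joint_torque": joint torques, N m; "ee_pos": TCP position; "eef_rot": TCP orientation; "ft_force": force on the tool from outside, world axes, zero at the start; "torque": the same for the moment, N m; "width": finger opening in m.
Only numpy, scipy, OpenCV 4.12 (cv2) and the standard library are available. Lean on these libraries where they do the work, as an engineer would, in place of code of your own. Each camera call takes 0.05 s, during which the arm holds its last target.

## Task

The tracing board on the table is propped up by its ratchet. Press the tail of the pawl right down so that its hook lifts clear of the teeth and stays clear, then push the raised edge of the board down, without slamming it, until the board lies flat on its rests. Never force the board against the engaged pawl, lift nothing (fingertip pushes are enough), and leave the jar, the brush and the woodblock where they are.

Things in the scene. Friction and masses are not known exactly. Their poses are not given: they have to be found in the camera images.
- stand: Fixed base of the board stand: two aluminium rails 440 mm long with cross bars, 23 mm high. Origin on the table under the hinge shaft (which spans x -119 to 195 mm); x runs along the hinge shaft (60 mm up), y from the hinge to the board's free edge, z up. Bearing blocks at the shaft ends reach 77 mm up. A black 42 mm friction knob on the shaft's -x end is not to be used.
- hinge (a point): Point on the hinge axis, 60 mm above the stand's origin, axes as the stand's.
- board (a joint): Tilt of the board, rad: 0 = flat on its rests (lower stop), + = free edge raised; starts near 0.65. Aluminium frame with white panel and yellow print, 220 mm along the hinge (x -70 to 150), free edge 235 mm beyond it, 12 mm thick, 0.9 kg. A friction hinge holds it at any angle once the pawl is free: push it with about 3 to 8 N at the edge. Pawl engaged: it goes down about 3 degrees at most.
- push_edge (a point): On the board's top face in the middle of its free edge, 13 mm in from the edge: 222 mm from the hinge along the board, 20 mm above the hinge axis's line. Turns with the board (y along it away from the hinge, z out of the top face). A good place to push; it follows an arc about the hinge and ends 80 mm above the table.
- pawl (a joint): Angle of the pawl about its bolt, rad: 0 = hook in the teeth (start, at most 0.02), 0.32 = tail fully down at its stop; the hook clears the teeth above about 0.13. Friction pivot: 2 N on the tail moves it and it stays where left. It hooks a toothed steel sector (radius 79 mm, teeth 12 degrees apart) that is bolted to the board's +x end and turns with it.
- pawl_tail (a point): Centre of the top face of the pawl's tail, a ribbed steel thumb pad 22 mm (along stand x) by 26 mm, at stand x = 155, y = -158 mm, about 100 mm above the table, 56 mm from the pawl's bolt on the side away from the board. The full stroke lowers it 18 mm and tips it 18 degrees. The steel bracket of the bolt (y -119 to -85 mm) is 103 mm high; under the tail is only the flat rail, 23 mm high.
- ink_jar: Glass jar with black cap, 54 mm across, 68 mm high, loose, origin at the centre of its underside. To be left alone.
- brush: Hand printing brush, 105 x 46 mm, 46 mm high, wooden back on dark bristles, loose, standing on its bristles, origin at the centre of its underside, x along its length. To be left alone.
- woodblock: Carved printing block lying flat, 170 x 115 mm, 22 mm thick, loose, origin at the centre of its underside. To be left alone.

How it is judged:
By the outcome, as a careful person would: the job done as asked, in the order asked, and still so for the second after the job is handed in, with the robot touching nothing.
It also fails if it takes over 38 s, if anything falls off the work surface, if the arm or the gripper's body presses on something with over 40 N, if the wrist force passes 120 N, or if a joint passes its speed limit or range.

## Working session

There is one attempt and no reset: what is moved stays moved. The work goes in short steps, Python scripts to look and compute and a tool call to move; the robot and the scene stay as the last step left them, time stands still between calls to the robot, and variables do not carry over. Pictures are saved under pics/ and viewed, and the job is handed in when it is done.

Besides the shell and the picture viewer there is one more tool, called after "Request:" as name(argument=value, ...) on one line, values as JSON. drive_tool: Moves the arm, as the interface text tells. Its arguments: {"type":"object","properties":{"moves":{"type":"string"},"newtons":{"type":"number"}},"required":["moves"]}

```bash
mkdir -p pics
python3 - <<'E'
from bench import r,cams
import cv2,json
s=r.read_state(); print(s)
for n in ["scene","side","wrist"]:
    c=cams.camera(n); cv2.imwrite(f"pics/{n}0.png",c["color"][:,:,::-1]); print(n,c["fx"],c["fy"],c["cx"],c["cy"],c["distortion"],c["extrinsics"])
E
```

```text
{'time': 0.0, 'joint_positions': array([-1.1466018 ,  0.33289022, -0.06469233,  1.46096909,  0.02160967,
        1.34987112, -0.08853283]), 'joint_vel': array([-0.00068302,  0.00053121, -0.00055251, -0.00049772,  0.00133577,
       -0.00052161, -0.00267423]), 'joint_torque': array([ 2.02211654e-04, -6.23255253e+01,  2.45370035e-02, -3.89890409e+01,
       -6.14008773e-02,  3.98524571e-02,  2.25814460e-04]), 'ee_pos': array([0.26989762, 0.56330373, 0.23272919]), 'eef_rot': array([ 0.15615814,  0.68961977, -0.15716324,  0.68944827]), 'ft_force': array([0.25164018, 0.14806136, 0.6233902 ]), 'torque': array([ 0.0064749 ,  0.00438711, -0.02393272]), 'width': 0.08706924534223544}
scene 411.51785979991564 411.51785979991564 318.34970095710236 200.1589158987661 [-0.07954226  0.          0.          0.          0.        ] [[ 0.48334377  0.71582801 -0.50395343  0.996534  ]
 [ 0.87528712 -0.38473564  0.29300331 -0.22838395]
 [ 0.01585113 -0.58272527 -0.81251462  0.85611752]
 [ 0.          0.          0.          1.        ]]
side 498.91030055758 498.91030055758 324.83132275966597 207.37886294927753 [-0.05629717  0.          0.          0.          0.        ] [[ 0.76311882 -0.47288145  0.44049154 -0.06139392]
 [-0.64594874 -0.53703255  0.54253688 -0.66966687]
 [-0.01999733 -0.69855506 -0.71527682  1.01796038]
 [ 0.          0.          0.          1.        ]]
wrist 327.02125187820957 327.02125187820957 326.47646078318553 201.38952718656475 [-0.02899364  0.          0.          0.          0.        ] [[ 4.31911635e-01  8.68797740e-01  2.42162809e-01  2.03663077e-01]
 [ 9.01915397e-01 -4.15760427e-01 -1.17012328e-01  5.96395110e-01]
 [-9.78333024e-04  2.68949352e-01 -9.63153824e-01  3.83414592e-01]
 [ 0.00000000e+00  0.00000000e+00  0.00000000e+00  1.00000000e+00]]
```

View pics/scene0.png

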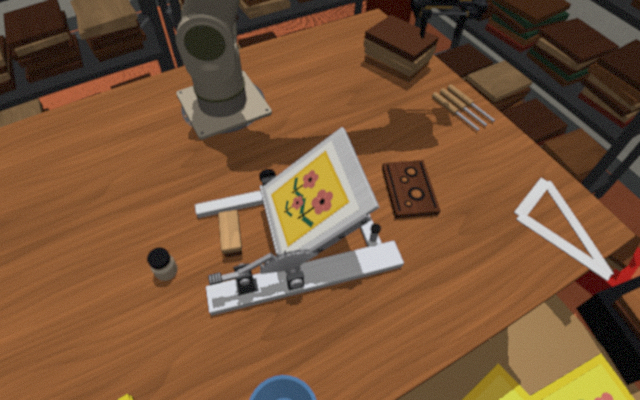

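View pics/side0.png

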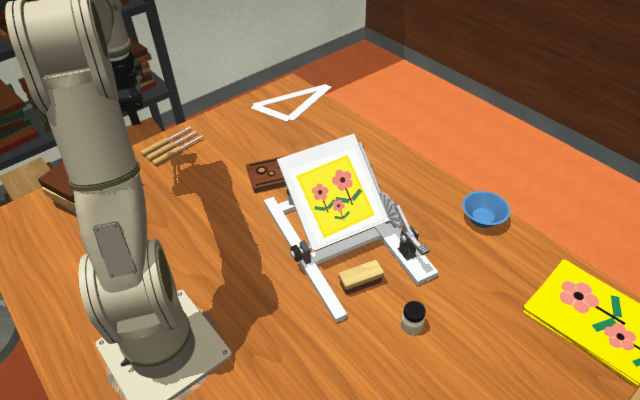

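View pics/wrist0.png

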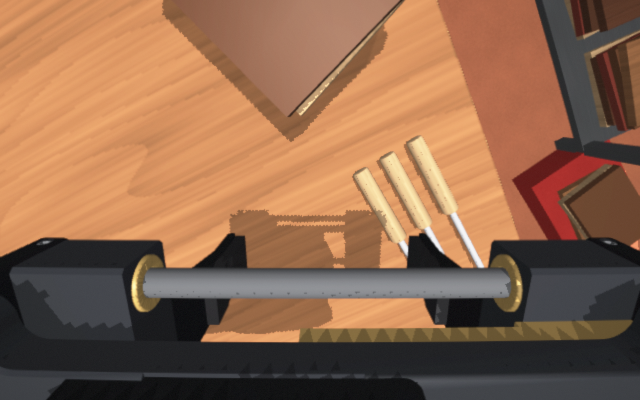

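The scene view shows the board at (320,195) and the pawl tail at about (215,279). In the side view the tail is near (422,248). I'll enlarge both to get the pixels.

Run:
```python
import cv2
a=cv2.imread("pics/scene0.png")[120:320,180:420]; cv2.imwrite("pics/s1.png",cv2.resize(a,None,fx=3.3,fy=3,interpolation=cv2.INTER_CUBIC)[:, :792])
a=cv2.imread("pics/side0.png")[130:330,250:450]; cv2.imwrite("pics/d1.png",cv2.resize(a,None,fx=3,fy=3,interpolation=cv2.INTER_CUBIC))
```

```text
(no output)
```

View pics/s1.png

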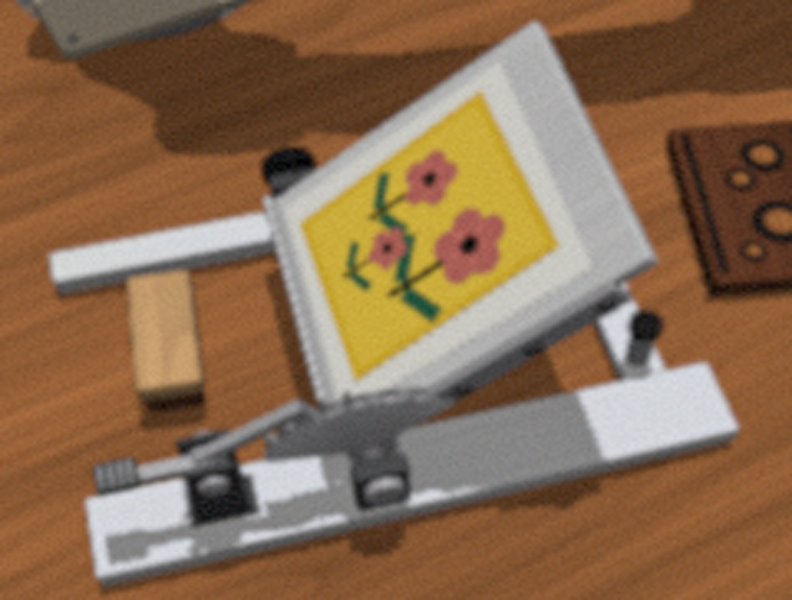

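View pics/d1.png

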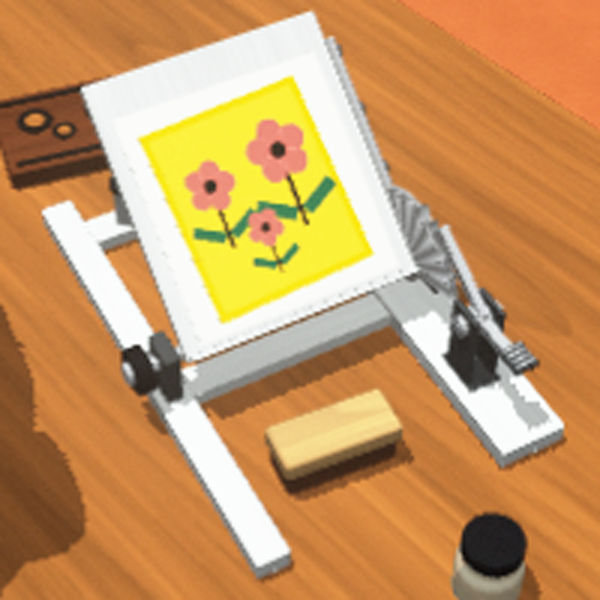

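```bash
cat > h.py <<'E'
import numpy as np,cv2,pickle
from bench import r,cams
def ray(c,p):
    K=np.array([[c["fx"],0,c["cx"]],[0,c["fy"],c["cy"]],[0,0,1]])
    u=cv2.undistortPoints(np.array([[p]],float),K,np.array(c["distortion"]))[0,0]
    E=c["extrinsics"]; d=E[:3,:3]@np.array([u[0],u[1],1]); return E[:3,3],d/np.linalg.norm(d)
def plane(c,p,z):
    o,d=ray(c,p); return o+d*(z-o[2])/d[2]
def tri(ca,pa,cb,pb):
    o1,d1=ray(ca,pa);o2,d2=ray(cb,pb)
    t=np.linalg.lstsq(np.c_[d1,-d2],o2-o1,rcond=None)[0]
    a=o1+t[0]*d1;b=o2+t[1]*d2; return (a+b)/2,np.linalg.norm(a-b)
def proj(c,P):
    K=np.array([[c["fx"],0,c["cx"]],[0,c["fy"],c["cy"]],[0,0,1]])
    M=np.linalg.inv(c["extrinsics"])
    return cv2.projectPoints(np.array(P,float).reshape(-1,3),cv2.Rodrigues(M[:3,:3])[0],M[:3,3],K,np.array(c["distortion"]))[0][:,0]
S=lambda u,v:(180+(u+.5)/3.3-.5,120+(v+.5)/3-.5)
D=lambda u,v:(250+(u+.5)/3-.5,130+(v+.5)/3-.5)
E
python3 - <<'E'
from h import *
np.set_printoptions(precision=4,suppress=True)
cs,cd=cams.camera("scene"),cams.camera("side")
print("tail",tri(cs,S(116,474),cd,D(520,355)))
print("edge-x",tri(cs,S(537,22),cd,D(84,88)))
print("edge+x",tri(cs,S(655,262),cd,D(313,14)))
for n,c,p in [("s +x rail rear inner",cs,S(88,500)),("s+x rear outer",cs,S(100,578)),("s +x front inner",cs,S(710,365)),("s front outer",cs,S(737,430)),("s -x rear outer",cs,S(50,255)),("s-x rear inner",cs,S(58,287)),
 ("d +x rear outer",cd,D(563,428)),("d +x rear inner",cd,D(503,460)),("d -x rear inner",cd,D(290,558)),("d -x rear outer",cd,D(258,570)),("d -x front outer",cd,D(43,212)),("d -x front inner",cd,D(70,203))]:
    print(n,plane(c,p,.023))
E
```

```text
tail (array([ 0.5944, -0.2296,  0.0967]), np.float64(0.0010961819463637325))
edge-x (array([0.4523, 0.1439, 0.2174]), np.float64(0.0005236949135860171))
edge+x (array([0.6659, 0.096 , 0.2127]), np.float64(0.0008371770495097904))
s +x rail rear inner [ 0.5663 -0.254   0.023 ]
s+x rear outer [ 0.6255 -0.2679  0.023 ]
s +x front inner [0.6683 0.1724 0.023 ]
s front outer [0.7239 0.1563 0.023 ]
s -x rear outer [ 0.347  -0.2041  0.023 ]
s-x rear inner [ 0.3801 -0.2093  0.023 ]
d +x rear outer [ 0.615  -0.2696  0.023 ]
d +x rear inner [ 0.5541 -0.2589  0.023 ]
d -x rear inner [ 0.3633 -0.2139  0.023 ]
d -x rear outer [ 0.3378 -0.2057  0.023 ]
d -x front outer [0.4397 0.2205 0.023 ]
d -x front inner [0.4662 0.2134 0.023 ]
```

Run:
```python
from h import *
from scipy.spatial.transform import Rotation as R
s=r.read_state(); M=R.from_quat(s["eef_rot"]).as_matrix(); print(M.round(3))
y=M[:,1]; print("jaw yaw",np.degrees(np.arctan2(y[1],y[0])))
```

```text
[[-0.     0.432  0.902]
 [-0.001  0.902 -0.432]
 [-1.    -0.001  0.   ]]
jaw yaw 64.40019803476413
```

Request:
drive_tool(moves="0 0 0.05 0 1; 0 -0.02 0.05 0 1; 0.02 -0.04 0 0 1; 0.02 -0.04 0 0 1", newtons=20)

```text
time: 0.75
ee_pos: [0.3104, 0.4628, 0.3341]
eef_rot: [0.157, 0.689, -0.156, 0.69]
ft_force: [1.1, 0.2, 0.5]
width: 0.0549
```

Request:
drive_tool(moves="0.018 -0.043 0 -5 1;0.018 -0.043 0 -5 1;0.018 -0.043 0 -5 1;0.018 -0.043 0 -5 1;0.018 -0.043 0 -5 1;0.018 -0.043 0 -5 1;0.018 -0.043 0 -5 1;0.018 -0.043 0 -5 1;0.018 -0.043 0 -5 1;0.018 -0.043 0 -5 1;0.018 -0.043 0 -5 1;0.018 -0.043 0 -5 1;0.018 -0.043 0 -5 1;0.018 -0.043 0 -5 1;0.018 -0.043 0 -5 1;0.014 -0.049 0 -2.6 1;0 0 0 0 1;0 0 0 0 1")

```text
time: 3.0
ee_pos: [0.5941, -0.2299, 0.3333]
eef_rot: [-0.554, -0.44, 0.554, -0.439]
ft_force: [-0.4, 0.5, -0.3]
width: 0.0002
```

Request:
drive_tool(moves="0 -0.001 -0.05 0 1;0 0 -0.05 0 1;0 0 -0.05 0 1;0 0 -0.045 0 1;0 0 0 0 1;0 0 0 0 1")

```text
time: 3.75
ee_pos: [0.5951, -0.2308, 0.1409]
eef_rot: [0.555, 0.439, -0.553, 0.44]
ft_force: [0.1, 0.2, 0.2]
width: 0.0002
```

Run:
```python
from h import *
from scipy.spatial.transform import Rotation as R
s=r.read_state(); M=R.from_quat(s["eef_rot"]).as_matrix(); print(s["ee_pos"],M.round(3),s["ft_force"])
ims=[]
for n,(x,y) in {"scene":(180,200),"side":(340,170)}.items():
    c=cams.camera(n); a=c["color"][:,:,::-1][y:y+120,x:x+100]; ims.append(cv2.resize(a,None,fx=4,fy=4,interpolation=cv2.INTER_CUBIC))
    print(n,proj(c,[s["ee_pos"]+.011*M[:,0]]))
cv2.imwrite("pics/p2.png",np.hstack(ims))
```

```text
[ 0.59511234 -0.23084184  0.14085699] [[ 0.003  0.974 -0.227]
 [-0.    -0.227 -0.974]
 [-1.     0.003 -0.   ]] [0.06613952 0.20620638 0.17807639]
scene [[211.24336223 270.72607609]]
side [[425.56469019 239.16962011]]
```

View pics/p2.png

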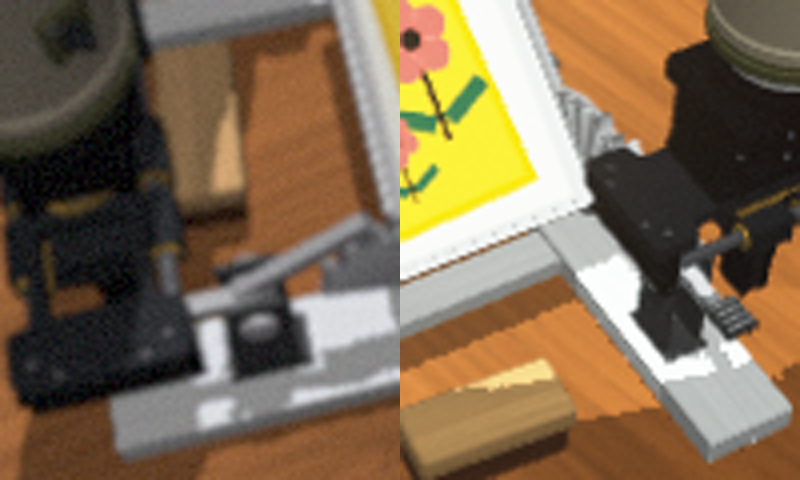

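The fingertip is right above the ribbed pad (side crop 735,310) and the body is clear of the board, so I'll go down.

Request:
drive_tool(moves="0 0 -0.013 0 1;0 0 -0.008 0 1;0 0 -0.004 0 1;0 0 -0.003 0 1;0 0 -0.002 0 1")

```text
time: 4.47
ee_pos: [0.5939, -0.2317, 0.1087]
eef_rot: [-0.554, -0.439, 0.554, -0.439]
ft_force: [-1.6, -1.7, 2.1]
width: 0.0003
```

Request:
drive_tool(moves="0 0 -0.002 0 1;0 0 -0.002 0 1;0 0 -0.002 0 1;0 0 0 0 1")

```text
time: 4.97
ee_pos: [0.5941, -0.2313, 0.1025]
eef_rot: [0.554, 0.439, -0.554, 0.439]
ft_force: [0.5, -1.5, 1.6]
width: 0.0003
```

Request:
drive_tool(moves="0 0 -0.002 0 1;0 0 -0.002 0 1;0 0 -0.002 0 1;0 0 0 0 1")

```text
time: 5.48
ee_pos: [0.594, -0.2313, 0.0964]
eef_rot: [0.554, 0.439, -0.554, 0.439]
ft_force: [-0.4, -2.3, 1.8]
width: 0.0003
```

Request:
drive_tool(moves="0 0 -0.002 0 1;0 0 0 0 1")

```text
time: 5.72
ee_pos: [0.5943, -0.2314, 0.0957]
eef_rot: [0.554, 0.439, -0.554, 0.439]
ft_force: [-3.7, -0.3, 11.2]
width: 0.0006
```

Request:
drive_tool(moves="0 0 -0.001 0 1;0 0 0 0 1")

```text
time: 5.98
ee_pos: [0.5944, -0.2314, 0.0954]
eef_rot: [0.555, 0.439, -0.554, 0.439]
ft_force: [-6.6, 1.4, 17.4]
width: 0.0005
```

The force rose to 17 N without further travel, so the stop is reached. I'll lift off and look.

Request:
drive_tool(moves="0 0 0.003 0 1;0 0 0.02 0 1;0 0 0.05 0 1;0 0 0.05 0 1;-0.025 -0.01 0.05 0 1; -0.02 0.03 0.05 0 1;0 0.04 0.03 0 1;0 0.04 0 0 1;0 0 0 0 1")

```text
time: 7.1
ee_pos: [0.5495, -0.1273, 0.3476]
eef_rot: [0.554, 0.441, -0.552, 0.441]
ft_force: [1.0, -0.3, 1.1]
width: 0.0007
```

Run:
```python
from h import *
s=r.read_state(); print(s["ee_pos"],s["ft_force"])
ims=[]
for n,(x,y) in {"scene":(190,220),"side":(340,170)}.items():
    c=cams.camera(n); cv2.imwrite(f"pics/{n}3.png",c["color"][:,:,::-1]);a=c["color"][:,:,::-1][y:y+100,x:x+130]; ims.append(cv2.resize(a,None,fx=3,fy=3,interpolation=cv2.INTER_CUBIC))
cv2.imwrite("pics/p3.png",np.hstack(ims))
```

```text
[ 0.54950655 -0.12733454  0.34762981] [ 0.95242647 -0.30641609  1.08511675]
```

View pics/p3.png

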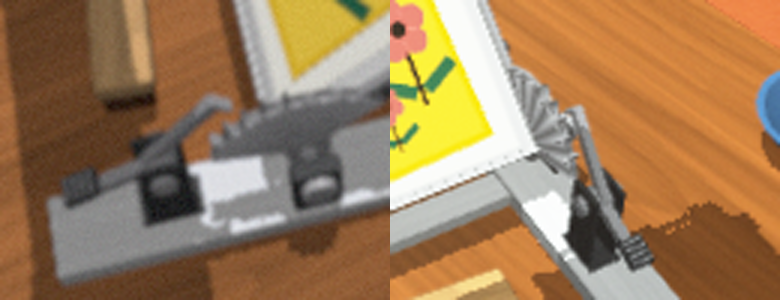

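View pics/side3.png

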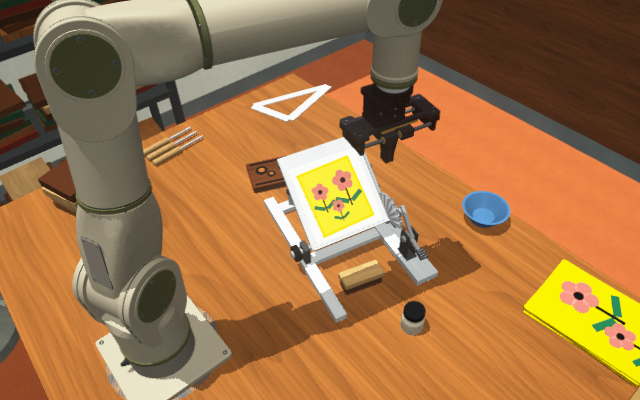

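The hook is lifted well clear of the sector (scene crop: hook tip 220,100, first tooth 220,140) and stays there with the arm away. Next I move above the push edge.

Request:
drive_tool(moves="0.001 0.03 0 0 1;0.001 0.05 0 0 1;0.001 0.05 0 0 1;0.001 0.05 0 0 1;0.001 0.05 0 0 1;0 0 -0.04 0 1;0 0 -0.04 0 1;0 0 -0.016 0 1;0 0 0 0 1;0 0 0 0 1")

```text
time: 8.45
ee_pos: [0.5549, 0.0984, 0.2523]
eef_rot: [0.555, 0.439, -0.554, 0.439]
ft_force: [0.1, -0.1, 0.9]
width: 0.0003
```

Request:
drive_tool(moves="0 0 -0.005 0 1;0 0 -0.005 0 1;0 0 -0.004 0 1;0 0 -0.004 0 1;0 0 0 0 1")

```text
time: 9.07
ee_pos: [0.5539, 0.0987, 0.2322]
eef_rot: [-0.554, -0.439, 0.554, -0.439]
ft_force: [0.1, -0.2, 0.3]
width: 0.0004
```

Run:
```python
import numpy as np
B=np.array([.5185,-.0495]);Y=np.array([.2284,.9736])
for th in np.arange(.65,-.01,-.05):
    c,s=np.cos(th),np.sin(th); y=.21*c-.02*s; a=(y+.0095+.02*s)/c
    print(round(th,2),(B+y*Y).round(4),"tcpz",round(.06+a*s+.02*c+.011,4))
```

```text
0.65 [0.5539 0.1015] tcpz 0.2212
0.6 [0.5555 0.1083] tcpz 0.2126
0.55 [0.557  0.1146] tcpz 0.2036
0.5 [0.5584 0.1206] tcpz 0.1944
0.45 [0.5597 0.1261] tcpz 0.1849
0.4 [0.5609 0.1312] tcpz 0.1752
0.35 [0.562  0.1359] tcpz 0.1653
0.3 [0.563  0.1401] tcpz 0.1551
0.25 [0.5638 0.1438] tcpz 0.1448
0.2 [0.5646 0.147 ] tcpz 0.1342
0.15 [0.5652 0.1498] tcpz 0.1236
0.1 [0.5658 0.152 ] tcpz 0.1128
0.05 [0.5662 0.1537] tcpz 0.1019
-0.0 [0.5665 0.155 ] tcpz 0.091
```

Request:
drive_tool(moves="0 0 -0.004 0 1;0 0 -0.004 0 1;0 0 -0.003 0 1;0 0 -0.003 0 1")

```text
time: 9.57
ee_pos: [0.5546, 0.0986, 0.2192]
eef_rot: [0.555, 0.439, -0.554, 0.439]
ft_force: [-1.1, -0.5, 5.7]
width: 0.0004
```

Request:
drive_tool(moves="0.0006 0.003 -0.004 0 1;0.0006 0.003 -0.004 0 1;0.0006 0.003 -0.004 0 1;0.0006 0.003 -0.004 0 1;0.0006 0.003 -0.004 0 1")

```text
time: 10.2
ee_pos: [0.5581, 0.1138, 0.1994]
eef_rot: [0.555, 0.439, -0.553, 0.44]
ft_force: [0.7, -1.1, 6.6]
width: 0.0004
```

Request:
drive_tool(moves="0.0006 0.003 -0.0045 0 1;0.0006 0.003 -0.0045 0 1;0.0006 0.003 -0.0045 0 1;0.0006 0.0025 -0.0045 0 1;0.0006 0.0025 -0.0045 0 1")

```text
time: 10.82
ee_pos: [0.5613, 0.1277, 0.1769]
eef_rot: [0.555, 0.439, -0.553, 0.44]
ft_force: [2.6, -0.7, 5.7]
width: 0.0006
```

The board is moving freely at about 6 N.

Request:
drive_tool(moves="0.0004 0.0024 -0.0045 0 1;0.0004 0.0023 -0.0045 0 1;0.0004 0.0022 -0.0045 0 1;0.0004 0.002 -0.0045 0 1;0.0003 0.002 -0.0045 0 1;0.0003 0.0018 -0.0045 0 1")

```text
time: 11.58
ee_pos: [0.5622, 0.1403, 0.1487]
eef_rot: [-0.554, -0.439, 0.554, -0.439]
ft_force: [2.4, -1.3, 4.5]
width: 0.0005
```

Request:
drive_tool(moves="0.0003 0.0017 -0.0045 0 1;0.0003 0.0016 -0.0045 0 1;0.0003 0.0015 -0.0045 0 1;0.0003 0.0014 -0.0045 0 1;0.0002 0.0013 -0.0045 0 1;0.0002 0.0012 -0.0045 0 1")

```text
time: 12.32
ee_pos: [0.5636, 0.149, 0.1216]
eef_rot: [-0.554, -0.439, 0.554, -0.439]
ft_force: [0.8, -3.6, 2.8]
width: 0.0004
```

Request:
drive_tool(moves="0.0002 0.001 -0.004 0 1;0.0002 0.001 -0.004 0 1;0.0001 0.001 -0.004 0 1;0.0001 0.0008 -0.003 0 1;0.0001 0.0006 -0.003 0 1")

```text
time: 12.95
ee_pos: [0.5644, 0.1536, 0.1038]
eef_rot: [-0.554, -0.439, 0.554, -0.439]
ft_force: [-1.1, -2.9, 3.5]
width: 0.0005
```

Request:
drive_tool(moves="0 0.0003 -0.002 0 1;0 0.0003 -0.002 0 1;0 0.0002 -0.002 0 1;0 0.0002 -0.002 0 1;0 0 0 0 1")

```text
time: 13.58
ee_pos: [0.5644, 0.1548, 0.0958]
eef_rot: [0.554, 0.439, -0.554, 0.439]
ft_force: [0.5, -0.0, 0.2]
width: 0.0005
```

Request:
drive_tool(moves="0 0 -0.0015 0 1;0 0 -0.0015 0 1;0 0 0 0 1")

```text
time: 13.95
ee_pos: [0.5645, 0.155, 0.0929]
eef_rot: [0.554, 0.439, -0.554, 0.439]
ft_force: [0.1, 0.4, 1.0]
width: 0.0003
```

Request:
drive_tool(moves="0 0 -0.001 0 1;0 0 0 0 1")

```text
time: 14.2
ee_pos: [0.5645, 0.1548, 0.092]
eef_rot: [0.554, 0.439, -0.554, 0.439]
ft_force: [0.0, 1.5, 2.0]
width: 0.0004
```

Request:
drive_tool(moves="0 0 -0.001 0 1;0 0 0 0 1")

```text
time: 14.45
ee_pos: [0.5646, 0.1547, 0.0915]
eef_rot: [0.554, 0.439, -0.554, 0.439]
ft_force: [-1.8, 1.6, 5.9]
width: 0.0004
```

Request:
drive_tool(moves="0 0 -0.001 0 1;0 0 0 0 1")

```text
time: 14.7
ee_pos: [0.5646, 0.1548, 0.0914]
eef_rot: [0.554, 0.439, -0.554, 0.439]
ft_force: [-6.8, 0.3, 16.2]
width: 0.0006
```

The board is on its stop: 16 N with z no longer changing, at the predicted height of 0.091. I'll retreat upward and check.

Request:
drive_tool(moves="0 0 0.003 0 1;0 0 0.02 0 1;0 0 0.05 0 1;0 0 0.05 0 1;0 0.03 0.05 0 1;-0.03 0.06 0.03 0 1;-0.03 0.06 0 0 1;-0.03 0.06 0 0 1;-0.03 0.06 0 0 1;0 0 0 0 1;0 0 0 0 1")

```text
time: 16.08
ee_pos: [0.4557, 0.4023, 0.288]
eef_rot: [-0.554, -0.439, 0.555, -0.439]
ft_force: [0.5, -0.6, 0.4]
width: 0.0002
```

Run:
```python
from h import *
s=r.read_state(); print(s["ee_pos"],s["ft_force"],s["time"])
ims=[]
for n,(x,y) in {"scene":(140,120),"side":(230,130)}.items():
    c=cams.camera(n); cv2.imwrite(f"pics/{n}4.png",c["color"][:,:,::-1]); a=c["color"][:,:,::-1][y:y+220,x:x+265]; ims.append(cv2.resize(a,None,fx=1.5,fy=1.5,interpolation=cv2.INTER_CUBIC))
a=cv2.imread("pics/scene4.png")[210:320,190:320]; b=cv2.imread("pics/side4.png")[150:260,340:470]
cv2.imwrite("pics/p4.png",np.hstack(ims)); cv2.imwrite("pics/p4b.png",cv2.resize(np.hstack([a,b]),None,fx=3,fy=3,interpolation=cv2.INTER_CUBIC))
```

```text
[0.45567506 0.40228657 0.28803985] [ 0.46397861 -0.60058857  0.44910016] 16.075
```

View pics/p4.png

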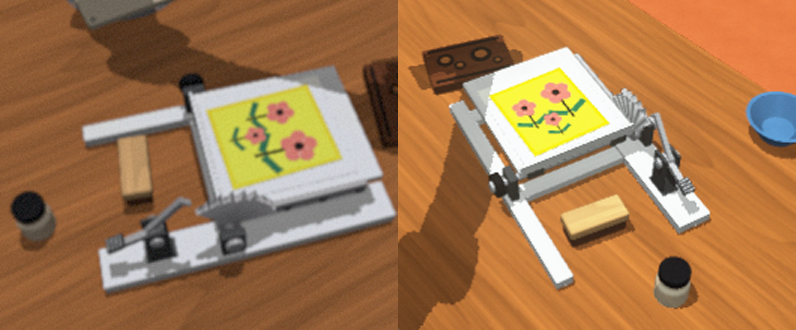

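View pics/p4b.png

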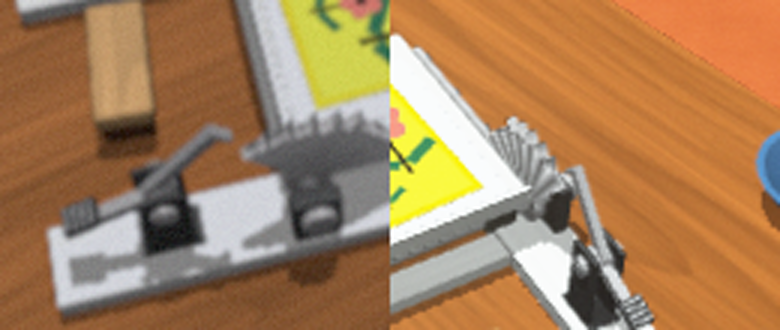

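Run:
```python
from h import *
cs,cd=cams.camera("scene"),cams.camera("side")
print(tri(cs,(366.3,165),cd,(273.2,184.3))); print(tri(cs,(395,240.3),cd,(344.5,161)))
for n in("scene","side"):
    d=cv2.absdiff(cv2.imread(f"pics/{n}0.png"),cv2.imread(f"pics/{n}4.png")).max(2)
    rs={"scene":{"jar":(250,285,145,178),"brush":(212,255,218,243),"wood":(160,217,400,440)},"side":{"jar":(298,335,398,430),"brush":(260,295,338,386)}}[n]
    for k,(a,b,c,e) in rs.items(): print(n,k,np.mean(d[a:b,c:e]>50))
```

```text
(array([0.47176212, 0.21292612, 0.07109107]), np.float64(0.0007465331549283514))
(array([0.68539991, 0.1517215 , 0.07282971]), np.float64(0.0026792510835983597))
scene jar 0.0
scene brush 0.0
scene wood 0.03859649122807018
side jar 0.0
side brush 0.0125
```

```bash
python3 -c "
from bench import ticket
print(ticket.close_job())"
```

```text
the job is handed in; nothing more can be done
None
```

The board now lies flat and the pawl is still disengaged. I handed the job in just after 16 s on the robot's clock, with the arm clear of everything.

- **Pawl:** I pressed the tail down with the closed fingertips until it reached its stop (last reading 17 N). After lifting off, the pictures showed the hook well clear of the teeth. They showed the same after the board was down.
- **Board:** I pushed the free edge down along its arc. The force readings were 6 N or less, up to about 7 N, and the last few millimetres were slow. It came to rest on its stop: the force rose to 16 N with the fingertip at 80 mm, the height given for a flat board.
- **Neighbours:** the jar and brush areas look the same in the before and after pictures. The woodblock area differs in about 4% of its pixels, which I put down to the board's changed shadow; I did not check that further.

**One disagreement:** a rough two-camera reading of the board's free corners gave 71–73 mm, against about 80 mm expected. I picked those corners coarsely and may have caught the lower edge, so I relied on the contact height and the firm stop instead.

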